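Fetch the cream tub from behind the bottles and weigh it

TASK

The squat black tub at the far side of the white tray has to be weighed: first set all three bottles that stand in front of it upright on the black side mat, leaving the tub where it is; then, with the bottles still on the mat, set the tub upright on the middle of the scale's pan and leave it there, and last put each bottle back upright on the very spot in the tray where it stood at the start. Drop or tip over nothing, and do not shift the lidded glass jar or the label roll.

Things in the scene. Friction and masses are not known exactly. Their poses are not given: they have to be found in the camera images.
- round_bottle_mid (a point): Tallest bottle, amber glass, round straight body 48 mm across and 80 mm high; 128 mm tall over all, about 0.2 kg. Black round screw cap on top, 32 mm across and 30 mm high, above an 8-10 mm neck, 24 mm across. Origin of this point: on its vertical axis, half-way up, 64 mm above its underside; z up.
- square_bottle_mid (a point): Middle-sized bottle, amber glass, square body 46 x 46 mm and 70 mm high; 115 mm tall over all, about 0.2 kg. Its x and y axes are square to its sides. Black round screw cap on top, 32 mm across and 30 mm high, above an 8-10 mm neck, 24 mm across. Origin of this point: on its vertical axis, half-way up, 57.5 mm above its underside; z up.
- cone_bottle_mid (a point): Shortest bottle, amber glass, cone-shaped body, 62 mm across at the foot, narrowing to 26 mm at 64 mm height; 102 mm tall over all, about 0.17 kg. Black round screw cap on top, 32 mm across and 30 mm high, above an 8-10 mm neck, 24 mm across. Origin of this point: on its vertical axis, half-way up, 51 mm above its underside; z up.
- tub_mid (a point): Squat round black plastic tub with black lid, 45 mm tall, 56 mm across the body and 59 mm across the lid (the lid is the top 17 mm), about 0.18 kg. Origin: on its vertical axis, half-way up, 22.5 mm above its underside; z up.
- tray: White fixed tray on the bench, 200 mm (its x) by 230 mm (its y), floor 5 mm thick, with a rim whose top is 12 mm above the bench. At the start the tub stands on it at the side far from the robot, and the three bottles nearer to the robot, one at its middle front and one to either side, each about 70 to 100 mm (between centres) from its neighbours and from the tub. Origin: centre of its underside, on the bench; +x points to the tub's side.
- mat: Black rubber side mat, fixed flat on the bench to the left or right of the tray, 250 mm (its x) by 130 mm (its y), 5 mm thick. Origin: centre of its underside. Room for three bottles in a row along its x.
- pan (a point): Round aluminium pan of the white bench scale, which stands on the other side of the tray. Pan 124 mm across; this point is the centre of its flat top face, 50 mm above the bench. The scale's housing is 190 (x) by 150 mm and 35 mm high; the pan's centre is 15 mm towards +x of the housing's centre. The pan does not give.
- jar_mid (a point): Bystander: small glass jar with black lid, 50 mm tall, about 48 mm across, loose on the bench beyond a far corner of the tray. Origin: its middle, 25 mm up.
- roll_mid (a point): Bystander: roll of blank white labels lying flat, 76 mm across, 30 mm high, loose on the bench beyond the other far corner of the tray. Origin: its middle, 15 mm up.
Things that resemble listed ones, but are neither listed nor needed, are in the scene too. Leave any blue look-alike of the part that bears cone_bottle_mid alone.

How it is judged (in metres and radians):
On the way, in this order (a step that is already met when the one before it is completed fails the run):
1. all three bottles stand upright on the side mat, the tub still where it was (x of round_bottle_mid in the frame of mat between -0.125 and 0.125 m and y of round_bottle_mid in the frame of mat between -0.065 and 0.065 m and z of round_bottle_mid in the frame of mat between 0.065 and 0.073 m and angle between each of round_bottle_mid, square_bottle_mid, cone_bottle_mid's own z axis and vertical below 0.1 rad and x of square_bottle_mid in the frame of mat between -0.125 and 0.125 m and y of square_bottle_mid in the frame of mat between -0.065 and 0.065 m and z of square_bottle_mid in the frame of mat between 0.0585 and 0.0665 m and x of cone_bottle_mid in the frame of mat between -0.125 and 0.125 m and y of cone_bottle_mid in the frame of mat between -0.065 and 0.065 m and z of cone_bottle_mid in the frame of mat between 0.052 and 0.06 m and distance of tub_mid from where it was at the start of the episode below 0.02 m), for 0.2 s.
2. the tub stands on the scale's pan, the three bottles still on the mat (x of round_bottle_mid in the frame of mat between -0.125 and 0.125 m and y of round_bottle_mid in the frame of mat between -0.065 and 0.065 m and z of round_bottle_mid in the frame of mat between 0.065 and 0.073 m and angle between each of round_bottle_mid, square_bottle_mid, cone_bottle_mid, tub_mid's own z axis and vertical below 0.1 rad and x of square_bottle_mid in the frame of mat between -0.125 and 0.125 m and y of square_bottle_mid in the frame of mat between -0.065 and 0.065 m and z of square_bottle_mid in the frame of mat between 0.0585 and 0.0665 m and x of cone_bottle_mid in the frame of mat between -0.125 and 0.125 m and y of cone_bottle_mid in the frame of mat between -0.065 and 0.065 m and z of cone_bottle_mid in the frame of mat between 0.052 and 0.06 m and horizontal distance between tub_mid and pan below 0.015 m and z of tub_mid in the frame of pan between 0.0185 and 0.0265 m), for 0.2 s.
At the end, for the whole second after the job is handed in: The tub stands upright on the scale's pan, within 15 mm of its centre; each of the three bottles stands upright within 15 mm of where it stood at the start; all four are at rest (horizontal distance between tub_mid and pan below 0.015 m and z of tub_mid in the frame of pan between 0.0185 and 0.0265 m and angle between each of tub_mid, round_bottle_mid, square_bottle_mid, cone_bottle_mid's own z axis and vertical below 0.1 rad and distance of each of round_bottle_mid, square_bottle_mid, cone_bottle_mid from where it was at the start of the episode below 0.015 m and linear speed of each of round_bottle, square_bottle, cone_bottle, tub below 0.02 m/s); the robot touches nothing.
It fails at once if a bottle is let go more than 30 mm above the surface it should stand on ((height (world z) of round_bottle_mid above 0.099 m and contact force between the fingers and round_bottle below 0.02 N) or (height (world z) of square_bottle_mid above 0.0925 m and contact force between the fingers and square_bottle below 0.02 N) or (height (world z) of cone_bottle_mid above 0.086 m and contact force between the fingers and cone_bottle below 0.02 N)).
It fails at once if the tub is let go more than 30 mm above the scale's pan (height (world z) of tub_mid above 0.1025 m and contact force between the fingers and tub below 0.02 N).
It fails at once if a bottle or the tub is tipped over (leaning more than 45 degrees) (angle between any of round_bottle_mid, square_bottle_mid, cone_bottle_mid, tub_mid's own z axis and vertical above 0.785 rad).
It fails at once if the lidded jar or the label roll is moved by more than 25 mm (distance of any of jar_mid, roll_mid from where it was at the start of the episode above 0.025 m).
It also fails if it takes over 144 s, if anything falls off the work surface, if the arm or the gripper's body presses on something with over 40 N, if the wrist force passes 120 N, or if a joint passes its speed limit or range.

ROBOT

A 6-joint arm with a two-finger parallel gripper is mounted at the origin on the work surface. World frame = base frame: x ahead of the robot, y to its left, z up, the work surface at z = 0. Lengths are in m, angles in degrees, forces in N, time in s.
With the tool pointing down it reaches from about 0.3 to 0.75 m from the base axis. Payload 8.5 kg.
Tool frame: the origin (TCP) lies between the finger pads; the fingertips stand env.finger_overhang ahead of it and the grasp point (between the pads) lies 2 mm behind it (env.finger_overhang is the distance from the TCP to the fingertips, in m); z points along the fingers, y is the line along which they close (so a half turn about z gives the same grasp; the last joint's range is limited). The gripper opens to 85 mm and grips with 20 to 120 N. Pads are 22 mm wide; open, the fingers measure 114 mm over their backs; the gripper's body (76 mm by 85 mm) begins 54 mm behind the grasp point. The pads swing forward as they close: fully open they stand 13 mm farther back than shut.
Start: joints at [53.841, 21.807, 74.336, -0, 83.858, -12.336], TCP at [0.222, 0.503, 0.248] pointing down, gripper open.
Joint ranges: [-178.18, 178.18], [-50.72, 133.34], [12.68, 142.11], [-81.47, 261.47], [9.98, 163.14], [-165.26, 165.26]. Speed limits (degrees/s): [136.94, 136.94, 180, 180, 180, 180].

INTERFACE

Orientations are given as a 3x3 rotation matrix whose columns are the frame's x, y, z axes.
In Python, from rig import env gives the robot as it stands. The module is installed in compiled form; this text tells all that it offers.
- The arm moves only by the tool jog_arm, never from a script. Its arguments are lists of equal length, an entry for each row: "hand": the finger opening in m, from 0 to 0.0854; "travel": the shift along the world's x, y, z in m, a list of three; "yaw": the turn about the world's z in rad. A call has exactly 5 rows; each row shifts and turns the commanded pose from where the row before left it; what a row does not reach is not made up. A row lasts 1/8 s, in which the tool goes at most 62.5 mm and 10.7 degrees, less where a joint would pass 70% of its speed; a pose out of reach is approached as far as the arm can. A call is refused whole if a number of a shift passes 0.0625 or a number of a turn 0.188, either way. A call with a gripper value outside its range is refused whole. The fingers move at their own pace and stop on an object; "grip_force" is the grip in N (left out, the last holds). Time passes only in rows, so rows that do not move let the fingers close, or fill a call up. It gives the time, the measured TCP pose, the force, the opening and the grip force at its end, in the units of the state.
- env.observe(): the state, without advancing time (a new reading comes with each control period).
- env.get_image(name): name is "scene" or "top"; returns the picture (384x512x3 uint8, red, green, blue); there is no depth.
- env.calibration(name): a dict with "fx", "fy", "cx", "cy" (pixels), "position" and "rotation" of the camera in the world. Camera axes: x right, y down, z forward; pixel columns grow to the right and rows downward; lengths in m; the calibration is good to about 2 mm. A picture is of the moment at which its call begins. calibration takes no time and is no camera call.
- env.close_job(): hands the job in; it is judged then, once.
The state is a dict: "time_s": time; "q": joint angles; "qvel": joint speeds; "joint_efforts": joint torques, N m; "position": TCP position; "tool_rot": TCP orientation; "ft_force": force on the tool from outside, world axes, zero at the start; "wrist_torque": the same for the moment, N m; "grip_width": finger opening in m; "gripper_force": force on a finger pad.
Only numpy, scipy, OpenCV 4.12 (cv2) and the standard library are available. Lean on these libraries where they do the work, as an engineer would, in place of code of your own. Each camera call takes 0.05 s, during which the arm holds its last target. There are 200 camera calls.

## Working session

There is one attempt and no reset: what is moved stays moved. The work goes in short steps, Python scripts to look and compute and a tool call to move; the robot and the scene stay as the last step left them, time stands still between calls to the robot, and variables do not carry over. Pictures are saved under pics/ and viewed, at most 14 in all, crops included, and the job is handed in when it is done.

Besides the shell and the picture viewer there is one more tool, called after ">>>" in YAML: its name, and indented under it one key for each argument. jog_arm: Moves the arm, as the interface text tells. Its arguments: {"type":"object","properties":{"hand":{"type":"array"},"travel":{"type":"array"},"yaw":{"type":"array"},"grip_force":{"type":"number"}},"required":["hand","travel","yaw"]}

```bash
mkdir -p pics; python3 - <<'E'
from rig import env
import cv2,numpy as np
for n in("scene","top"):
    cv2.imwrite(f"pics/{n}0.png",env.get_image(n)[:,:,::-1]); c=env.calibration(n); print(n,c)
print(env.finger_overhang); o=env.observe(); print(o["time_s"],o["position"],o["tool_rot"],o["grip_width"])
E
```

```text
scene {'fx': 414.6032278885455, 'fy': 414.6032278885455, 'cx': 254.7305332153261, 'cy': 194.27441867708748, 'position': array([1.06315528, 0.0726132 , 0.80231856]), 'rotation': array([[-0.11618638,  0.80427005, -0.58279534],
       [ 0.99321281,  0.09089743, -0.07256702],
       [-0.00538888, -0.5872711 , -0.80937236]])}
top {'fx': 421.6445900435715, 'fy': 421.6445900435715, 'cx': 258.12017113895513, 'cy': 198.34372620180045, 'position': array([0.40791301, 0.01747106, 1.2089257 ]), 'rotation': array([[-0.01191928, -0.99065536,  0.13586717],
       [-0.99980874,  0.00970037, -0.01698182],
       [ 0.01550517, -0.1360436 , -0.99058151]])}
0.017
0.1 [0.22200525 0.50293545 0.24778213] [[-9.14803004e-01  4.03899591e-01 -7.64127682e-04]
 [ 4.03900226e-01  9.14802414e-01 -1.07294108e-03]
 [ 2.65665386e-04 -1.29016106e-03 -9.99999132e-01]] 0.0853106141252803
```

View pics/top0.png

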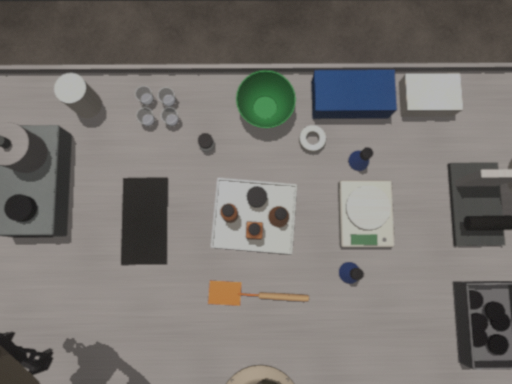

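View pics/scene0.png

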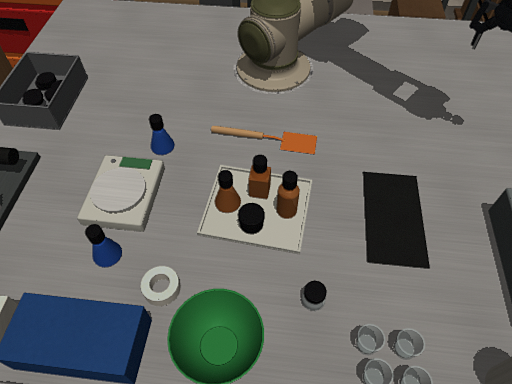

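Top view: tray at about (255,216), with round bottle (229,212), square (255,230), cone (279,216) and tub (257,197). The mat is at (145,221) and the pan at (368,208). Next I enlarge both views for accurate pixels.

```bash
python3 - <<'E'
import cv2,numpy as np
a=cv2.imread("pics/top0.png")[170:262,205:305]; b=cv2.imread("pics/scene0.png")[145:255,195:315]
a=cv2.resize(a,None,fx=6,fy=6,interpolation=cv2.INTER_CUBIC);b=cv2.resize(b,None,fx=5,fy=5,interpolation=cv2.INTER_CUBIC)
for im,f,x0,y0 in((a,6,205,170),(b,5,195,145)):
    for x in range(0,im.shape[1],10*f): cv2.putText(im,str(x0+x//f),(x,10),0,.35,(0,0,255),1); cv2.line(im,(x,0),(x,im.shape[0]),(0,200,0),1)
    for y in range(0,im.shape[0],10*f): cv2.putText(im,str(y0+y//f),(0,y+10),0,.35,(0,0,255),1); cv2.line(im,(0,y),(im.shape[1],y),(0,200,0),1)
cv2.imwrite("pics/a.png",a);cv2.imwrite("pics/b.png",b)
E
```

```text
(no output)
```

View pics/a.png

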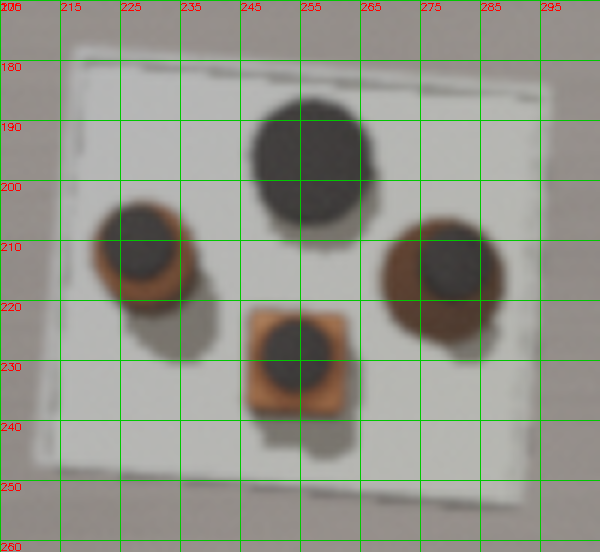

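View pics/b.png

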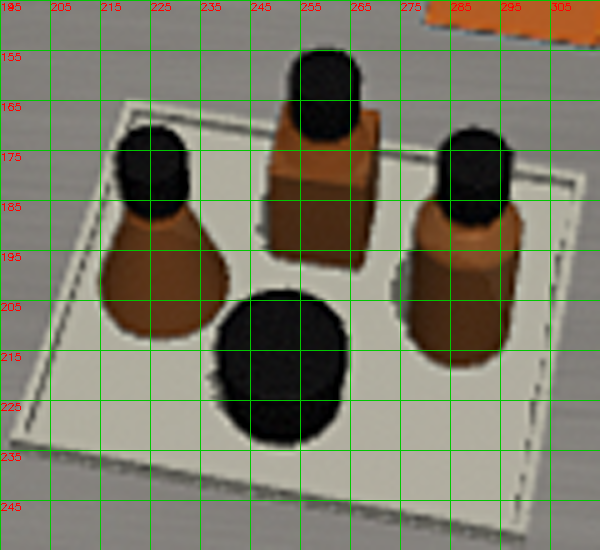

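```bash
cat > h.py <<'E'
import numpy as np,cv2
from rig import env
def ray(n,u,v,z):
    c=env.calibration(n);d=c["rotation"]@np.array([(u-c["cx"])/c["fx"],(v-c["cy"])/c["fy"],1]);p=c["position"];return (p+d*(z-p[2])/d[2])
def proj(n,P):
    c=env.calibration(n);q=c["rotation"].T@(np.array(P)-c["position"]);return np.array([c["fx"]*q[0]/q[2]+c["cx"],c["fy"]*q[1]/q[2]+c["cy"]])
E
python3 - <<'E'
from h import *
np.set_printoptions(precision=4,suppress=True)
for k,(u,v,z) in dict(round=(228,210,.133),square=(254.5,229,.12),cone=(281,213.4,.107),tub=(257,196.8,.05),pan=(368.5,207.5,.05)).items():
    p=ray("top",u,v,z);print(k,p,"scene top",proj("scene",p),"bottom",proj("scene",[p[0],p[1],.005]),"top-bottom",proj("top",[p[0],p[1],.005]))
    
print("tray",[ray("top",*c,.012)[:2] for c in((217.5,177.5),(297,184.5),(292,255),(211,247.5))])
print("sq top", [ray("top",*c,.075)[:2] for c in((246.5,221.5),(263,222),(262,239.5),(246,239))])
for n,sl in(("top",(slice(160,285),slice(105,185))),("scene",(slice(160,280),slice(350,440)))):
    im=cv2.imread(f"pics/{n}0.png"); g=im.max(2); m=np.zeros_like(g); m[sl]=(g[sl]<45)*255
    c=max(cv2.findContours(m,0,1)[0],key=cv2.contourArea)
    q=cv2.approxPolyDP(c,5,True)[:,0]; print(n,q.tolist(),[ray(n,*x,.005)[:2] for x in q])
im=cv2.imread("pics/scene0.png")[140:240,70:170];im2=cv2.imread("pics/top0.png")[175:255,330:400]
cv2.imwrite("pics/c.png",np.hstack([cv2.resize(im,(400,400)),cv2.resize(im2,(350,400))]))
E
```

```text
round [0.5261 0.0766 0.133 ] scene top [288.6815 175.585 ] bottom [285.3087 210.137 ] top-bottom [230.4695 214.8561]
square [0.4775 0.0091 0.12  ] scene top [258.7187 159.1496] bottom [258.6034 190.6956] top-bottom [254.2177 231.5823]
cone [ 0.5185 -0.0611  0.107 ] scene top [224.0977 174.7835] bottom [226.9327 201.9777] top-bottom [278.5362 216.9813]
tub [0.5712 0.0007 0.05  ] scene top [250.0113 212.5144] bottom [250.3019 223.4961] top-bottom [256.799 198.981]
pan [ 0.5382 -0.3087  0.05  ] scene top [116.7353 187.6511] bottom [121.9722 199.09  ] top-bottom [364.2111 209.2874]
tray [array([0.6338, 0.1133]), array([ 0.6113, -0.1156]), array([ 0.41  , -0.0966]), array([0.4337, 0.1313])]
sq top [array([0.5008, 0.0301]), array([ 0.499 , -0.0144]), array([ 0.452, -0.011]), array([0.4539, 0.0318])]
top [[138, 204], [136, 219], [126, 217], [136, 214], [136, 205], [135, 215], [126, 211], [124, 235], [141, 241], [132, 242], [142, 257], [151, 250], [142, 241], [160, 245], [152, 241], [159, 234], [161, 239], [164, 226], [157, 231], [158, 216]] [array([0.5601, 0.3411]), array([0.517 , 0.3457]), array([0.523 , 0.3742]), array([0.5313, 0.346 ]), array([0.5572, 0.3468]), array([0.5285, 0.3488]), array([0.5402, 0.3747]), array([0.4719, 0.3783]), array([0.4544, 0.3299]), array([0.4519, 0.3551]), array([0.4095, 0.3259]), array([0.4288, 0.3011]), array([0.4544, 0.327 ]), array([0.4425, 0.276 ]), array([0.4541, 0.2988]), array([0.4736, 0.2795]), array([0.4594, 0.2735]), array([0.4962, 0.2657]), array([0.4822, 0.2853]), array([0.525 , 0.2833])]
scene [[363, 172], [367, 261], [429, 267], [415, 176]] [array([0.3916, 0.2588]), array([0.6362, 0.2584]), array([0.6355, 0.3872]), array([0.3901, 0.3846])]
```

View pics/c.png

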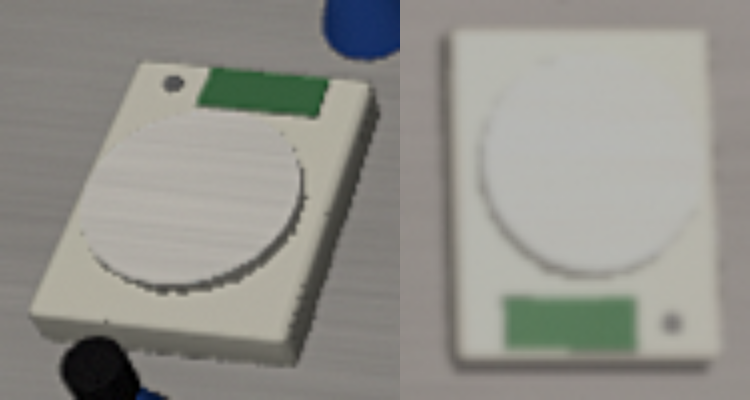

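Pan and mat check out in both views: pan centre about (0.539, -0.310), mat spanning x 0.391–0.636 and y 0.259–0.386. The plan is to keep yaw fixed and grip the bottles by their caps. Going out I take round, square, cone; coming back, the reverse.

>>> jog_arm:
  hand: [0.055,0.055,0.055,0.055,0.055]
  travel:
    - [0.03,-0.042,0]
    - [0.03,-0.042,0]
    - [0.03,-0.042,0]
    - [0.03,-0.042,0]
    - [0.03,-0.042,0]
  yaw: [0,0,0,0,0]
  grip_force: 40

```text
time_s: 0.72
position: [0.3728, 0.2916, 0.2481]
tool_rot: [[-0.915, 0.404, -0.0], [0.404, 0.915, -0.0], [0.0, -0.0, -1.0]]
ft_force: [-0.2, 0.8, 0.4]
grip_width: 0.055
gripper_force: 0.0
```

>>> jog_arm:
  hand: [0.055,0.055,0.055,0.055,0.055]
  travel:
    - [0.03,-0.042,0]
    - [0.03,-0.042,0]
    - [0.03,-0.042,0]
    - [0.03,-0.042,0]
    - [0,0,0]
  yaw: [0,0,0,0,0]

```text
time_s: 1.35
position: [0.4936, 0.1226, 0.2476]
tool_rot: [[-0.913, 0.408, -0.001], [0.408, 0.913, -0.0], [0.001, -0.001, -1.0]]
ft_force: [-0.6, -0.4, -0.0]
grip_width: 0.0549
gripper_force: 0.0
```

>>> jog_arm:
  hand: [0.055,0.055,0.055,0.055,0.055]
  travel:
    - [0.0324,-0.0451,0]
    - [0,0,-0.04]
    - [0,0,-0.04]
    - [0,0,-0.02]
    - [0,0,0]
  yaw: [0,0,0,0,0]

```text
time_s: 1.98
position: [0.5235, 0.0807, 0.1472]
tool_rot: [[-0.915, 0.403, -0.004], [0.403, 0.915, 0.0], [0.003, -0.001, -1.0]]
ft_force: [0.0, 0.3, 0.0]
grip_width: 0.055
gripper_force: 0.0
```

```bash
python3 - <<'E'
from h import *
p=env.observe()["position"];print(p)
for n in("scene","top"):
    im=env.get_image(n); u,v=proj(n,[.526,.0775,.118]).astype(int)
    cv2.imwrite(f"pics/r_{n}.png",cv2.resize(im[v-40:v+40,u-40:u+40,::-1],(400,400),interpolation=2))
cv2.imwrite("pics/r.png",np.hstack([cv2.imread(f"pics/r_{n}.png") for n in("scene","top")]))
E
```

```text
[0.5235218  0.0807075  0.14717769]
```

View pics/r.png

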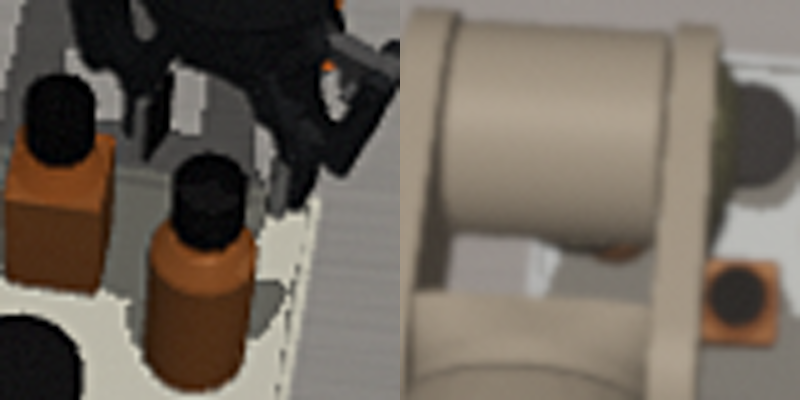

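Fingers straddle the round bottle's cap: tips at crop (150,155) and (285,205), cap top at (208,175). Next I correct by a few mm, descend and close.

>>> jog_arm:
  hand: [0.055,0.055,0.055,0.033,0.0]
  travel:
    - [0.0025,-0.003,0]
    - [0,0,-0.015]
    - [0,0,-0.014]
    - [0,0,0]
    - [0,0,0]
  yaw: [0,0,0,0,0]

```text
time_s: 2.7
position: [0.5272, 0.077, 0.1197]
tool_rot: [[-0.915, 0.404, 0.0], [0.404, 0.915, 0.0], [-0.0, 0.0, -1.0]]
ft_force: [-0.1, 0.4, -1.1]
grip_width: 0.0309
gripper_force: 39.7
```

>>> jog_arm:
  hand: [0.0,0.0,0.0,0.0,0.0]
  travel:
    - [0,0,0]
    - [0,0,0]
    - [0,0,0]
    - [0,0,0]
    - [0,0,0.01]
  yaw: [0,0,0,0,0]

```text
time_s: 3.32
position: [0.5267, 0.077, 0.1292]
tool_rot: [[-0.915, 0.404, -0.002], [0.404, 0.915, 0.0], [0.001, -0.001, -1.0]]
ft_force: [-0.0, -0.2, -1.0]
grip_width: 0.0311
gripper_force: 39.8
```

>>> jog_arm:
  hand: [0.0,0.0,0.0,0.0,0.0]
  travel:
    - [0,0,0.04]
    - [0.0075,0.025,0]
    - [0.012,0.04,0]
    - [0.012,0.04,0]
    - [0.012,0.04,0]
  yaw: [0,0,0,0,0]

```text
time_s: 3.95
position: [0.5709, 0.2233, 0.1701]
tool_rot: [[-0.915, 0.404, 0.001], [0.404, 0.915, 0.0], [-0.001, 0.0, -1.0]]
ft_force: [0.0, -0.7, -1.8]
grip_width: 0.0308
gripper_force: 40.0
```

>>> jog_arm:
  hand: [0.0,0.0,0.0,0.0,0.0]
  travel:
    - [0.012,0.04,0]
    - [0.012,0.04,0]
    - [0.0055,0.02,0]
    - [0,0,-0.02]
    - [0,0,-0.01]
  yaw: [0,0,0,0,0]

```text
time_s: 4.58
position: [0.5996, 0.3221, 0.1386]
tool_rot: [[-0.915, 0.404, -0.001], [0.404, 0.915, -0.001], [0.001, -0.001, -1.0]]
ft_force: [1.1, 0.6, -1.7]
grip_width: 0.031
gripper_force: 40.2
```

>>> jog_arm:
  hand: [0.0,0.0,0.0,0.0,0.0]
  travel:
    - [0,0,-0.01]
    - [0,0,-0.005]
    - [0,0,-0.003]
    - [0,0,0]
    - [0,0,0]
  yaw: [0,0,0,0,0]

```text
time_s: 5.2
position: [0.6002, 0.322, 0.1217]
tool_rot: [[-0.915, 0.404, 0.001], [0.404, 0.915, 0.0], [-0.001, 0.0, -1.0]]
ft_force: [-0.8, -0.2, -1.6]
grip_width: 0.031
gripper_force: 40.2
```

>>> jog_arm:
  hand: [0.0,0.0,0.0,0.0,0.0]
  travel:
    - [0,0,-0.001]
    - [0,0,-0.001]
    - [0,0,0]
    - [0,0,0]
    - [0,0,0]
  yaw: [0,0,0,0,0]

```text
time_s: 5.82
position: [0.6001, 0.322, 0.1194]
tool_rot: [[-0.915, 0.404, 0.0], [0.404, 0.915, 0.0], [-0.0, 0.0, -1.0]]
ft_force: [-0.1, 0.3, -0.4]
grip_width: 0.0308
gripper_force: 40.3
```

>>> jog_arm:
  hand: [0.04,0.055,0.055,0.055,0.055]
  travel:
    - [0,0,0]
    - [0,0,0]
    - [0,0,0]
    - [0,0,0.03]
    - [0,0,0.04]
  yaw: [0,0,0,0,0]

```text
time_s: 6.45
position: [0.5997, 0.3218, 0.1893]
tool_rot: [[-0.915, 0.404, -0.002], [0.404, 0.915, -0.001], [0.002, -0.002, -1.0]]
ft_force: [0.0, -1.3, 0.1]
grip_width: 0.0551
gripper_force: 0.0
```

>>> jog_arm:
  hand: [0.055,0.055,0.055,0.055,0.055]
  travel:
    - [-0.0174,-0.0445,0]
    - [-0.0174,-0.0445,0]
    - [-0.0174,-0.0445,0]
    - [-0.0174,-0.0445,0]
    - [-0.0174,-0.0445,0]
  yaw: [0,0,0,0,0]

```text
time_s: 7.08
position: [0.5124, 0.0982, 0.1895]
tool_rot: [[-0.915, 0.404, 0.001], [0.404, 0.915, -0.0], [-0.001, 0.0, -1.0]]
ft_force: [-0.3, -0.8, 0.5]
grip_width: 0.0548
gripper_force: 0.0
```

>>> jog_arm:
  hand: [0.055,0.055,0.055,0.055,0.055]
  travel:
    - [-0.0174,-0.0445,0]
    - [-0.0174,-0.0445,0]
    - [0,0,-0.03]
    - [0,0,-0.015]
    - [0,0,0]
  yaw: [0,0,0,0,0]

```text
time_s: 7.7
position: [0.4779, 0.0105, 0.1438]
tool_rot: [[-0.915, 0.404, -0.002], [0.404, 0.915, 0.0], [0.002, -0.0, -1.0]]
ft_force: [-0.1, -0.3, -0.6]
grip_width: 0.0551
gripper_force: 0.0
```

Down 38 mm, then close.

>>> jog_arm:
  hand: [0.055,0.055,0.055,0.033,0.0]
  travel:
    - [0,0,-0.02]
    - [0,0,-0.018]
    - [0,0,0]
    - [0,0,0]
    - [0,0,0]
  yaw: [0,0,0,0,0]

```text
time_s: 8.32
position: [0.4788, 0.0104, 0.1075]
tool_rot: [[-0.915, 0.404, 0.002], [0.404, 0.915, -0.001], [-0.002, 0.0, -1.0]]
ft_force: [-0.9, 0.2, 6.5]
grip_width: 0.0307
gripper_force: 39.4
```

>>> jog_arm:
  hand: [0.0,0.0,0.0,0.0,0.0]
  travel:
    - [0,0,0]
    - [0,0,0]
    - [0,0,0]
    - [0,0,0]
    - [0,0,0]
  yaw: [0,0,0,0,0]

```text
time_s: 8.95
position: [0.4788, 0.0104, 0.1075]
tool_rot: [[-0.915, 0.404, 0.002], [0.404, 0.915, -0.001], [-0.002, 0.0, -1.0]]
ft_force: [-0.4, -0.8, 5.8]
grip_width: 0.0312
gripper_force: 39.5
```

>>> jog_arm:
  hand: [0.0,0.0,0.0,0.0,0.0]
  travel:
    - [0,0,0.015]
    - [0,0,0.035]
    - [0.0026,0.0223,0]
    - [0.0052,0.0445,0]
    - [0.0052,0.0445,0]
  yaw: [0,0,0,0,0]

```text
time_s: 9.57
position: [0.4912, 0.1229, 0.1567]
tool_rot: [[-0.914, 0.405, 0.0], [0.405, 0.914, -0.0], [-0.0, 0.0, -1.0]]
ft_force: [0.9, -0.3, -3.0]
grip_width: 0.0307
gripper_force: 40.3
```

>>> jog_arm:
  hand: [0.0,0.0,0.0,0.0,0.0]
  travel:
    - [0.0052,0.0445,0]
    - [0.0052,0.0445,0]
    - [0.0052,0.0445,0]
    - [0.0052,0.0445,0]
    - [0.0026,0.0223,0]
  yaw: [0,0,0,0,0]

```text
time_s: 10.2
position: [0.5143, 0.3242, 0.1563]
tool_rot: [[-0.916, 0.402, -0.0], [0.402, 0.916, 0.0], [0.0, 0.0, -1.0]]
ft_force: [0.7, -1.2, -2.7]
grip_width: 0.0303
gripper_force: 40.3
```

>>> jog_arm:
  hand: [0.0,0.0,0.0,0.0,0.0]
  travel:
    - [0,0,0]
    - [0,0,-0.02]
    - [0,0,-0.015]
    - [0,0,-0.005]
    - [0,0,0]
  yaw: [0,0,0,0,0]

```text
time_s: 10.82
position: [0.5147, 0.3218, 0.1163]
tool_rot: [[-0.915, 0.404, -0.0], [0.404, 0.915, -0.0], [0.0, -0.0, -1.0]]
ft_force: [0.7, 0.4, -1.5]
grip_width: 0.0311
gripper_force: 40.5
```

>>> jog_arm:
  hand: [0.0,0.0,0.0,0.0,0.0]
  travel:
    - [0,0,-0.005]
    - [0,0,-0.002]
    - [0,0,-0.001]
    - [0,0,-0.0005]
    - [0,0,0]
  yaw: [0,0,0,0,0]

```text
time_s: 11.45
position: [0.5147, 0.3222, 0.1079]
tool_rot: [[-0.915, 0.404, 0.0], [0.404, 0.915, 0.0], [-0.0, 0.0, -1.0]]
ft_force: [-0.5, 0.5, -2.4]
grip_width: 0.0309
gripper_force: 40.5
```

>>> jog_arm:
  hand: [0.04,0.055,0.055,0.055,0.055]
  travel:
    - [0,0,0]
    - [0,0,0]
    - [0,0,0]
    - [0,0,0.03]
    - [0,0,0.04]
  yaw: [0,0,0,0,0]

```text
time_s: 12.08
position: [0.5143, 0.322, 0.178]
tool_rot: [[-0.915, 0.404, -0.002], [0.404, 0.915, -0.001], [0.002, -0.001, -1.0]]
ft_force: [0.5, -0.1, 0.2]
grip_width: 0.0547
gripper_force: 0.0
```

>>> jog_arm:
  hand: [0.055,0.055,0.055,0.055,0.055]
  travel:
    - [0.0005,-0.0478,0]
    - [0.0005,-0.0478,0]
    - [0.0005,-0.0478,0]
    - [0.0005,-0.0478,0]
    - [0.0005,-0.0478,0]
  yaw: [0,0,0,0,0]

```text
time_s: 12.7
position: [0.5171, 0.0816, 0.1781]
tool_rot: [[-0.915, 0.404, 0.001], [0.404, 0.915, -0.0], [-0.001, 0.0, -1.0]]
ft_force: [0.0, 0.3, 0.3]
grip_width: 0.055
gripper_force: 0.0
```

>>> jog_arm:
  hand: [0.055,0.055,0.055,0.055,0.055]
  travel:
    - [0.0005,-0.0478,0]
    - [0.0005,-0.0478,0]
    - [0.0005,-0.0478,0]
    - [0,0,-0.035]
    - [0,0,0]
  yaw: [0,0,0,0,0]

```text
time_s: 13.32
position: [0.5176, -0.0603, 0.1414]
tool_rot: [[-0.914, 0.405, -0.004], [0.405, 0.914, 0.002], [0.004, -0.0, -1.0]]
ft_force: [0.2, -0.4, 0.8]
grip_width: 0.0549
gripper_force: 0.0
```

>>> jog_arm:
  hand: [0.055,0.055,0.055,0.055,0.033]
  travel:
    - [0,0,-0.03]
    - [0,0,-0.018]
    - [0,0,0]
    - [0,0,0]
    - [0,0,0]
  yaw: [0,0,0,0,0]

```text
time_s: 13.95
position: [0.5192, -0.0603, 0.0959]
tool_rot: [[-0.915, 0.404, 0.002], [0.404, 0.915, -0.001], [-0.002, 0.0, -1.0]]
ft_force: [-1.0, -0.1, 0.6]
grip_width: 0.0384
gripper_force: 0.0
```

>>> jog_arm:
  hand: [0.0,0.0,0.0,0.0,0.0]
  travel:
    - [0,0,0]
    - [0,0,0]
    - [0,0,0]
    - [0,0,0]
    - [0,0,0]
  yaw: [0,0,0,0,0]

```text
time_s: 14.58
position: [0.5191, -0.0603, 0.0959]
tool_rot: [[-0.915, 0.404, 0.002], [0.404, 0.915, -0.001], [-0.002, 0.0, -1.0]]
ft_force: [-1.0, 1.3, 5.9]
grip_width: 0.0309
gripper_force: 39.3
```

>>> jog_arm:
  hand: [0.0,0.0,0.0,0.0,0.0]
  travel:
    - [0,0,0.015]
    - [0,0,0.035]
    - [-0.0055,0.0239,0]
    - [-0.0111,0.0478,0]
    - [-0.0111,0.0478,0]
  yaw: [0,0,0,0,0]

```text
time_s: 15.2
position: [0.4905, 0.0603, 0.1451]
tool_rot: [[-0.914, 0.405, 0.0], [0.405, 0.914, 0.0], [-0.0, 0.0, -1.0]]
ft_force: [0.4, 0.6, -2.5]
grip_width: 0.0308
gripper_force: 39.9
```

>>> jog_arm:
  hand: [0.0,0.0,0.0,0.0,0.0]
  travel:
    - [-0.0111,0.0478,0]
    - [-0.0111,0.0478,0]
    - [-0.0111,0.0478,0]
    - [-0.0111,0.0478,0]
    - [-0.0111,0.0478,0]
  yaw: [0,0,0,0,0]

```text
time_s: 15.82
position: [0.4348, 0.2997, 0.1451]
tool_rot: [[-0.915, 0.404, 0.0], [0.404, 0.915, 0.0], [-0.0, 0.0, -1.0]]
ft_force: [1.0, -0.2, -1.9]
grip_width: 0.0309
gripper_force: 39.9
```

>>> jog_arm:
  hand: [0.0,0.0,0.0,0.0,0.0]
  travel:
    - [-0.0055,0.0239,0]
    - [0,0,-0.02]
    - [0,0,-0.02]
    - [0,0,-0.005]
    - [0,0,0]
  yaw: [0,0,0,0,0]

```text
time_s: 16.45
position: [0.4301, 0.3221, 0.1001]
tool_rot: [[-0.915, 0.404, 0.0], [0.404, 0.915, -0.0], [-0.0, 0.0, -1.0]]
ft_force: [-0.4, 0.5, -2.0]
grip_width: 0.031
gripper_force: 40.0
```

>>> jog_arm:
  hand: [0.0,0.0,0.0,0.0,0.0]
  travel:
    - [0,0,-0.003]
    - [0,0,-0.001]
    - [0,0,-0.0007]
    - [0,0,0]
    - [0,0,0]
  yaw: [0,0,0,0,0]

```text
time_s: 17.08
position: [0.4301, 0.3222, 0.096]
tool_rot: [[-0.915, 0.404, 0.001], [0.404, 0.915, 0.0], [-0.001, 0.001, -1.0]]
ft_force: [-2.0, -0.4, 6.4]
grip_width: 0.0308
gripper_force: 40.9
```

>>> jog_arm:
  hand: [0.04,0.055,0.055,0.055,0.055]
  travel:
    - [0,0,0]
    - [0,0,0]
    - [0,0,0]
    - [0,0,0.03]
    - [0,0,0.05]
  yaw: [0,0,0,0,0]

```text
time_s: 17.7
position: [0.4294, 0.3218, 0.1748]
tool_rot: [[-0.915, 0.404, -0.003], [0.404, 0.915, -0.002], [0.003, -0.003, -1.0]]
ft_force: [0.6, 0.0, 0.0]
grip_width: 0.0552
gripper_force: 0.0
```

>>> jog_arm:
  hand: [0.055,0.055,0.055,0.055,0.08]
  travel:
    - [0,-0.03,0]
    - [0,-0.045,0]
    - [0,-0.045,0]
    - [0.005,-0.04,0]
    - [0,0,0]
  yaw: [0,0,0,0,0]

```text
time_s: 18.32
position: [0.4353, 0.1603, 0.1752]
tool_rot: [[-0.913, 0.407, 0.0], [0.407, 0.913, -0.0], [-0.0, -0.0, -1.0]]
ft_force: [0.7, -0.0, 0.0]
grip_width: 0.0719
gripper_force: 0.0
```

```bash
python3 - <<'E'
from h import *
print(env.observe()["position"])
cv2.imwrite("pics/m1.png",cv2.resize(env.get_image("scene")[140:300,190:450,::-1],None,fx=3,fy=3))
E
```

```text
[0.43531383 0.16028698 0.17521046]
```

View pics/m1.png

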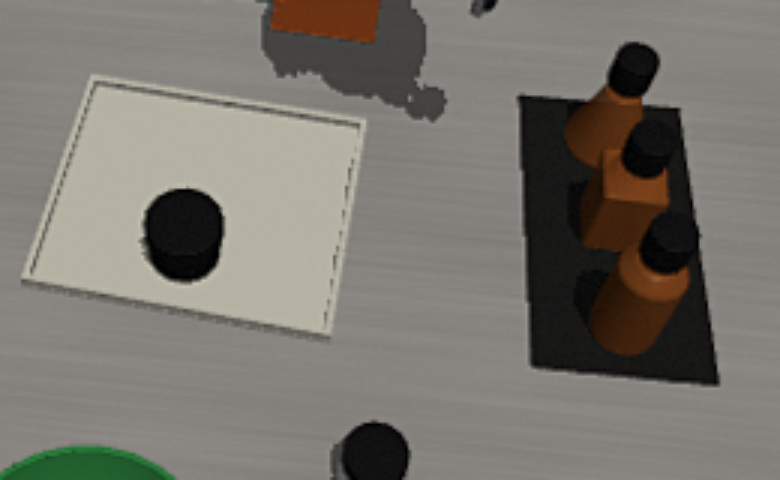

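All three bottles stand upright on the mat (crop x 600–670) and the tub at (184,232) is unmoved. Next, the tub.

>>> jog_arm:
  hand: [0.083,0.083,0.083,0.083,0.083]
  travel:
    - [0.0271,-0.0318,0]
    - [0.0271,-0.0318,0]
    - [0.0271,-0.0318,0]
    - [0.0271,-0.0318,0]
    - [0.0271,-0.0318,0]
  yaw: [0,0,0,0,0]

```text
time_s: 19.0
position: [0.5714, 0.0033, 0.175]
tool_rot: [[-0.915, 0.403, -0.0], [0.403, 0.915, 0.0], [0.0, 0.0, -1.0]]
ft_force: [-0.4, 0.5, 0.4]
grip_width: 0.083
gripper_force: 0.0
```

>>> jog_arm:
  hand: [0.083,0.083,0.083,0.083,0.083]
  travel:
    - [0,0,0]
    - [0,0,-0.04]
    - [0,0,-0.03]
    - [0,0,-0.015]
    - [0,0,0]
  yaw: [0,0,0,0,0]

```text
time_s: 19.62
position: [0.5701, 0.004, 0.0898]
tool_rot: [[-0.915, 0.403, -0.001], [0.403, 0.915, 0.0], [0.001, -0.0, -1.0]]
ft_force: [-0.2, 0.5, 0.5]
grip_width: 0.0828
gripper_force: 0.0
```

>>> jog_arm:
  hand: [0.083,0.083,0.083,0.083,0.083]
  travel:
    - [0.001,-0.0025,0]
    - [0,0,-0.03]
    - [0,0,-0.02]
    - [0,0,0]
    - [0,0,0]
  yaw: [0,0,0,0,0]

```text
time_s: 20.25
position: [0.5722, 0.0004, 0.0415]
tool_rot: [[-0.915, 0.404, 0.002], [0.404, 0.915, -0.0], [-0.002, 0.0, -1.0]]
ft_force: [0.4, 0.7, 0.4]
grip_width: 0.0828
gripper_force: 0.0
```

>>> jog_arm:
  hand: [0.065,0.05,0.0,0.0,0.0]
  travel:
    - [0,0,0]
    - [0,0,0]
    - [0,0,0]
    - [0,0,0]
    - [0,0,0]
  yaw: [0,0,0,0,0]

```text
time_s: 20.88
position: [0.572, 0.0006, 0.0414]
tool_rot: [[-0.915, 0.404, 0.002], [0.404, 0.915, -0.0], [-0.002, 0.001, -1.0]]
ft_force: [-1.2, 0.8, 5.4]
grip_width: 0.0576
gripper_force: 41.9
```

>>> jog_arm:
  hand: [0.0,0.0,0.0,0.0,0.0]
  travel:
    - [0,0,0.015]
    - [0,0,0.035]
    - [0,0,0.03]
    - [-0.0024,-0.0222,0]
    - [-0.0047,-0.0444,0]
  yaw: [0,0,0,0,0]

```text
time_s: 21.5
position: [0.5644, -0.0656, 0.1215]
tool_rot: [[-0.916, 0.402, 0.001], [0.402, 0.916, -0.0], [-0.001, 0.0, -1.0]]
ft_force: [0.5, -0.2, -2.2]
grip_width: 0.0576
gripper_force: 43.8
```

>>> jog_arm:
  hand: [0.0,0.0,0.0,0.0,0.0]
  travel:
    - [-0.0047,-0.0444,0]
    - [-0.0047,-0.0444,0]
    - [-0.0047,-0.0444,0]
    - [-0.0047,-0.0444,0]
    - [-0.0047,-0.0444,0]
  yaw: [0,0,0,0,0]

```text
time_s: 22.12
position: [0.5405, -0.2894, 0.1211]
tool_rot: [[-0.915, 0.404, 0.0], [0.404, 0.915, -0.0], [-0.0, -0.0, -1.0]]
ft_force: [0.1, -0.3, -1.5]
grip_width: 0.0576
gripper_force: 43.8
```

>>> jog_arm:
  hand: [0.0,0.0,0.0,0.0,0.0]
  travel:
    - [-0.0024,-0.0222,0]
    - [0,0,0]
    - [0,0,-0.015]
    - [0,0,-0.01]
    - [0,0,0]
  yaw: [0,0,0,0,0]

```text
time_s: 22.75
position: [0.5382, -0.3089, 0.0938]
tool_rot: [[-0.915, 0.403, -0.002], [0.403, 0.915, 0.002], [0.003, 0.001, -1.0]]
ft_force: [-0.1, 0.3, -1.8]
grip_width: 0.0577
gripper_force: 43.8
```

```bash
python3 - <<'E'
from h import *
print(env.observe()["position"],ray("scene",118,188.7,.05))
cv2.imwrite("pics/p1.png",cv2.resize(env.get_image("scene")[120:260,50:200,::-1],None,fx=4,fy=4))
E
```

```text
[ 0.53823294 -0.30893062  0.09382584] [ 0.54076307 -0.30494563  0.05      ]
```

View pics/p1.png

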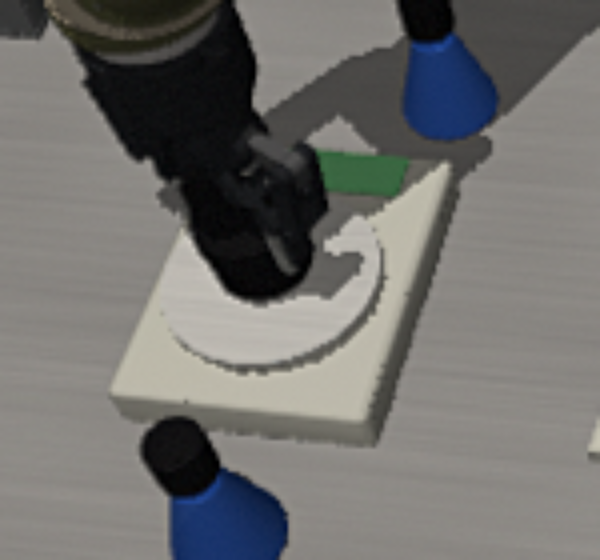

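The held tub (crop (262,270)) hovers just over the pan, whose visible rim spans crop x 160–383, so it looks central. Next I lower it.

>>> jog_arm:
  hand: [0.0,0.0,0.0,0.0,0.0]
  travel:
    - [0.001,0.001,-0.003]
    - [0,0,-0.002]
    - [0,0,-0.0015]
    - [0,0,0]
    - [0,0,0]
  yaw: [0,0,0,0,0]

```text
time_s: 23.42
position: [0.5395, -0.3093, 0.0887]
tool_rot: [[-0.915, 0.404, 0.0], [0.404, 0.915, -0.0], [-0.0, -0.0, -1.0]]
ft_force: [-0.7, 0.1, -2.7]
grip_width: 0.0576
gripper_force: 43.8
```

>>> jog_arm:
  hand: [0.0,0.0,0.0,0.0,0.0]
  travel:
    - [0,0,-0.001]
    - [0,0,-0.0007]
    - [0,0,-0.0005]
    - [0,0,0]
    - [0,0,0]
  yaw: [0,0,0,0,0]

```text
time_s: 24.05
position: [0.5394, -0.3092, 0.0865]
tool_rot: [[-0.915, 0.404, 0.0], [0.404, 0.915, -0.0], [-0.0, -0.0, -1.0]]
ft_force: [0.2, -0.2, -1.6]
grip_width: 0.0578
gripper_force: 43.9
```

>>> jog_arm:
  hand: [0.065,0.08,0.083,0.083,0.083]
  travel:
    - [0,0,0]
    - [0,0,0]
    - [0,0,0]
    - [0,0,0]
    - [0,0,0.03]
  yaw: [0,0,0,0,0]

```text
time_s: 24.68
position: [0.5386, -0.3086, 0.1148]
tool_rot: [[-0.915, 0.404, -0.004], [0.404, 0.915, 0.003], [0.005, 0.001, -1.0]]
ft_force: [0.6, 0.5, 0.4]
grip_width: 0.0832
gripper_force: 0.0
```

>>> jog_arm:
  hand: [0.083,0.083,0.055,0.055,0.055]
  travel:
    - [0,0,0.035]
    - [0,0,0.035]
    - [-0.0075,0.045,0]
    - [-0.0075,0.045,0]
    - [-0.0075,0.045,0]
  yaw: [0,0,0,0,0]

```text
time_s: 25.3
position: [0.5165, -0.1729, 0.1865]
tool_rot: [[-0.915, 0.404, 0.0], [0.404, 0.915, -0.0], [-0.0, 0.0, -1.0]]
ft_force: [0.1, 0.2, 0.3]
grip_width: 0.0548
gripper_force: 0.0
```

```bash
python3 - <<'E'
from h import *
print(env.observe()["position"],proj("scene",[.539,-.308,.095]),proj("top",[.539,-.308,.095]))
a,b=env.get_image("scene")[140:240,70:170,::-1],env.get_image("top")[170:250,330:410,::-1]
cv2.imwrite("pics/p2.png",np.hstack([cv2.resize(a,(400,400)),cv2.resize(b,(400,400))]))
E
```

```text
[ 0.51653115 -0.17287796  0.18654143] [111.28326277 175.60796138] [372.84223676 205.27523323]
```

View pics/p2.png

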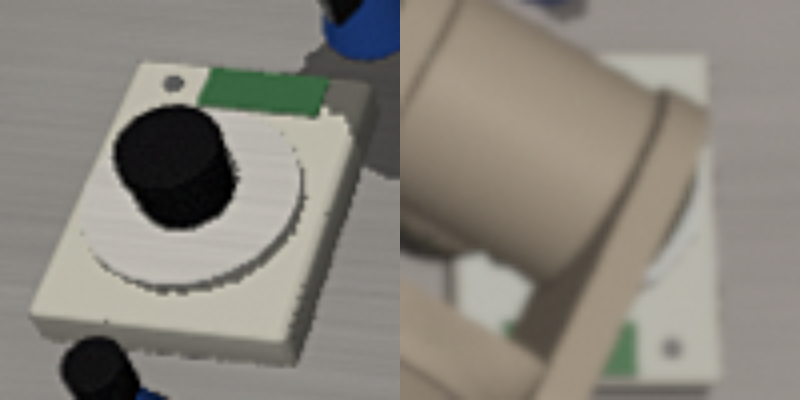

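The tub's lid centre is at scene pixel (112,176) against (111.3,175.6) predicted for the pan centre, so it stands centred within about 2 mm. Now the bottles go back, cone first.

>>> jog_arm:
  hand: [0.055,0.055,0.055,0.055,0.055]
  travel:
    - [-0.0087,0.0495,0]
    - [-0.0087,0.0495,0]
    - [-0.0087,0.0495,0]
    - [-0.0087,0.0495,0]
    - [-0.0087,0.0495,0]
  yaw: [0,0,0,0,0]

```text
time_s: 26.02
position: [0.4736, 0.0743, 0.1866]
tool_rot: [[-0.915, 0.405, 0.001], [0.405, 0.915, -0.0], [-0.001, 0.0, -1.0]]
ft_force: [-0.1, 1.2, -0.4]
grip_width: 0.0551
gripper_force: 0.0
```

>>> jog_arm:
  hand: [0.055,0.055,0.055,0.055,0.055]
  travel:
    - [-0.0087,0.0495,0]
    - [-0.0087,0.0495,0]
    - [-0.0087,0.0495,0]
    - [-0.0087,0.0495,0]
    - [-0.0087,0.0495,0]
  yaw: [0,0,0,0,0]

```text
time_s: 26.65
position: [0.4303, 0.3222, 0.1865]
tool_rot: [[-0.915, 0.404, 0.001], [0.404, 0.915, 0.0], [-0.001, 0.0, -1.0]]
ft_force: [0.4, 0.2, -0.4]
grip_width: 0.0544
gripper_force: 0.0
```

>>> jog_arm:
  hand: [0.055,0.055,0.055,0.055,0.055]
  travel:
    - [0,0,0]
    - [0,0,-0.03]
    - [0,0,-0.015]
    - [0,0,0]
    - [0,0,0]
  yaw: [0,0,0,0,0]

```text
time_s: 27.28
position: [0.4307, 0.3204, 0.1422]
tool_rot: [[-0.914, 0.405, 0.001], [0.405, 0.914, 0.0], [-0.001, 0.001, -1.0]]
ft_force: [0.5, -0.5, -0.8]
grip_width: 0.0554
gripper_force: 0.0
```

Target z 0.096, y 0.322.

>>> jog_arm:
  hand: [0.055,0.055,0.055,0.055,0.033]
  travel:
    - [-0.0005,0.0015,-0.02]
    - [0,0,-0.016]
    - [0,0,-0.01]
    - [0,0,0]
    - [0,0,0]
  yaw: [0,0,0,0,0]

```text
time_s: 27.9
position: [0.4298, 0.3224, 0.0961]
tool_rot: [[-0.915, 0.404, 0.001], [0.404, 0.915, 0.001], [-0.001, 0.001, -1.0]]
ft_force: [-0.2, -0.4, -0.6]
grip_width: 0.038
gripper_force: 0.0
```

>>> jog_arm:
  hand: [0.0,0.0,0.0,0.0,0.0]
  travel:
    - [0,0,0]
    - [0,0,0]
    - [0,0,0]
    - [0,0,0]
    - [0,0,0]
  yaw: [0,0,0,0,0]

```text
time_s: 28.52
position: [0.4299, 0.3225, 0.0963]
tool_rot: [[-0.915, 0.404, 0.002], [0.404, 0.915, 0.001], [-0.001, 0.001, -1.0]]
ft_force: [0.1, -0.1, 7.1]
grip_width: 0.0307
gripper_force: 39.9
```

>>> jog_arm:
  hand: [0.0,0.0,0.0,0.0,0.0]
  travel:
    - [0,0,0.015]
    - [0,0,0.035]
    - [0.0055,-0.0239,0]
    - [0.0111,-0.0478,0]
    - [0.0111,-0.0478,0]
  yaw: [0,0,0,0,0]

```text
time_s: 29.15
position: [0.4572, 0.2017, 0.1462]
tool_rot: [[-0.915, 0.403, 0.001], [0.403, 0.915, 0.0], [-0.001, 0.0, -1.0]]
ft_force: [0.6, -0.1, -2.4]
grip_width: 0.0308
gripper_force: 40.1
```

>>> jog_arm:
  hand: [0.0,0.0,0.0,0.0,0.0]
  travel:
    - [0.0111,-0.0478,0]
    - [0.0111,-0.0478,0]
    - [0.0111,-0.0478,0]
    - [0.0111,-0.0478,0]
    - [0.0111,-0.0478,0]
  yaw: [0,0,0,0,0]

```text
time_s: 29.78
position: [0.5128, -0.0378, 0.1462]
tool_rot: [[-0.915, 0.404, 0.0], [0.404, 0.915, -0.0], [-0.0, 0.0, -1.0]]
ft_force: [0.7, 0.8, -2.4]
grip_width: 0.0306
gripper_force: 40.1
```

>>> jog_arm:
  hand: [0.0,0.0,0.0,0.0,0.0]
  travel:
    - [0.0055,-0.0239,0]
    - [0,0,-0.02]
    - [0,0,-0.02]
    - [0,0,-0.005]
    - [0,0,0]
  yaw: [0,0,0,0,0]

```text
time_s: 30.4
position: [0.5183, -0.0601, 0.101]
tool_rot: [[-0.915, 0.404, 0.0], [0.404, 0.915, -0.0], [-0.0, 0.0, -1.0]]
ft_force: [-0.3, -0.1, -2.2]
grip_width: 0.0307
gripper_force: 40.2
```

>>> jog_arm:
  hand: [0.0,0.0,0.0,0.0,0.0]
  travel:
    - [0.0005,0,-0.003]
    - [0,0,-0.001]
    - [0,0,-0.0005]
    - [0,0,0]
    - [0,0,0]
  yaw: [0,0,0,0,0]

```text
time_s: 31.02
position: [0.5188, -0.0601, 0.0963]
tool_rot: [[-0.915, 0.404, 0.001], [0.404, 0.915, -0.0], [-0.001, 0.0, -1.0]]
ft_force: [-1.4, 1.1, 5.2]
grip_width: 0.0306
gripper_force: 40.9
```

>>> jog_arm:
  hand: [0.04,0.055,0.055,0.055,0.055]
  travel:
    - [0,0,0]
    - [0,0,0]
    - [0,0,0]
    - [0,0,0.03]
    - [0,0,0.05]
  yaw: [0,0,0,0,0]

```text
time_s: 31.65
position: [0.518, -0.0599, 0.1757]
tool_rot: [[-0.915, 0.404, -0.004], [0.404, 0.915, 0.001], [0.004, -0.0, -1.0]]
ft_force: [1.1, -0.7, 0.4]
grip_width: 0.0552
gripper_force: 0.0
```

>>> jog_arm:
  hand: [0.055,0.055,0.055,0.055,0.055]
  travel:
    - [-0.0005,0.0478,0]
    - [-0.0005,0.0478,0]
    - [-0.0005,0.0478,0]
    - [-0.0005,0.0478,0]
    - [-0.0005,0.0478,0]
  yaw: [0,0,0,0,0]

```text
time_s: 32.28
position: [0.516, 0.1805, 0.1759]
tool_rot: [[-0.915, 0.404, 0.0], [0.404, 0.915, -0.0], [-0.0, -0.0, -1.0]]
ft_force: [0.4, 0.2, -0.3]
grip_width: 0.0547
gripper_force: 0.0
```

>>> jog_arm:
  hand: [0.055,0.055,0.055,0.055,0.055]
  travel:
    - [-0.0005,0.0478,0]
    - [-0.0005,0.0478,0]
    - [-0.0005,0.0478,0]
    - [0,0,-0.025]
    - [0,0,0]
  yaw: [0,0,0,0,0]

```text
time_s: 32.9
position: [0.5137, 0.3223, 0.1492]
tool_rot: [[-0.915, 0.403, -0.004], [0.403, 0.915, -0.002], [0.003, -0.003, -1.0]]
ft_force: [0.7, -0.4, -0.4]
grip_width: 0.0549
gripper_force: 0.0
```

Down about 42 mm to z 0.1075, then close.

>>> jog_arm:
  hand: [0.055,0.055,0.055,0.055,0.033]
  travel:
    - [0,0,-0.025]
    - [0,0,-0.015]
    - [0,0,-0.002]
    - [0,0,0]
    - [0,0,0]
  yaw: [0,0,0,0,0]

```text
time_s: 33.52
position: [0.515, 0.3224, 0.1098]
tool_rot: [[-0.915, 0.404, 0.001], [0.404, 0.915, 0.001], [-0.001, 0.001, -1.0]]
ft_force: [-0.3, -0.3, 0.4]
grip_width: 0.0382
gripper_force: 0.0
```

>>> jog_arm:
  hand: [0.0,0.0,0.0,0.0,0.0]
  travel:
    - [0,0,0]
    - [0,0,0]
    - [0,0,0]
    - [0,0,0]
    - [0,0,0]
  yaw: [0,0,0,0,0]

```text
time_s: 34.15
position: [0.5149, 0.3224, 0.1098]
tool_rot: [[-0.915, 0.404, 0.001], [0.404, 0.915, 0.0], [-0.001, 0.001, -1.0]]
ft_force: [-2.2, -2.0, 6.3]
grip_width: 0.0314
gripper_force: 39.4
```

>>> jog_arm:
  hand: [0.0,0.0,0.0,0.0,0.0]
  travel:
    - [0,0,0.015]
    - [0,0,0.035]
    - [-0.0026,-0.0223,0]
    - [-0.0052,-0.0446,0]
    - [-0.0052,-0.0446,0]
  yaw: [0,0,0,0,0]

```text
time_s: 34.78
position: [0.5013, 0.2098, 0.1594]
tool_rot: [[-0.915, 0.403, 0.0], [0.403, 0.915, 0.0], [-0.0, 0.0, -1.0]]
ft_force: [1.3, 0.5, -2.9]
grip_width: 0.0307
gripper_force: 40.2
```

>>> jog_arm:
  hand: [0.0,0.0,0.0,0.0,0.0]
  travel:
    - [-0.0052,-0.0446,0]
    - [-0.0052,-0.0446,0]
    - [-0.0052,-0.0446,0]
    - [-0.0052,-0.0446,0]
    - [-0.0026,-0.0223,0]
  yaw: [0,0,0,0,0]

```text
time_s: 35.4
position: [0.478, 0.0083, 0.1596]
tool_rot: [[-0.914, 0.406, 0.0], [0.406, 0.914, -0.0], [-0.0, -0.0, -1.0]]
ft_force: [0.1, -0.2, -2.5]
grip_width: 0.0305
gripper_force: 40.3
```

>>> jog_arm:
  hand: [0.0,0.0,0.0,0.0,0.0]
  travel:
    - [0,0,0]
    - [0,0,-0.02]
    - [0,0,-0.02]
    - [0,0,-0.005]
    - [0,0,0]
  yaw: [0,0,0,0,0]

```text
time_s: 36.02
position: [0.4785, 0.0107, 0.1143]
tool_rot: [[-0.915, 0.403, 0.0], [0.403, 0.915, 0.0], [-0.0, 0.0, -1.0]]
ft_force: [-0.0, -0.1, -1.6]
grip_width: 0.0304
gripper_force: 40.3
```

>>> jog_arm:
  hand: [0.0,0.0,0.0,0.0,0.0]
  travel:
    - [0,0,-0.003]
    - [0,0,-0.001]
    - [0,0,-0.0003]
    - [0,0,0]
    - [0,0,0]
  yaw: [0,0,0,0,0]

```text
time_s: 36.65
position: [0.4783, 0.0101, 0.1098]
tool_rot: [[-0.915, 0.404, 0.0], [0.404, 0.915, -0.0], [-0.0, 0.0, -1.0]]
ft_force: [0.4, 0.7, 0.5]
grip_width: 0.0306
gripper_force: 40.6
```

>>> jog_arm:
  hand: [0.04,0.055,0.055,0.055,0.055]
  travel:
    - [0,0,0]
    - [0,0,0]
    - [0,0,0]
    - [0,0,0.03]
    - [0,0,0.05]
  yaw: [0,0,0,0,0]

```text
time_s: 37.28
position: [0.4776, 0.0102, 0.1896]
tool_rot: [[-0.915, 0.404, -0.003], [0.404, 0.915, 0.001], [0.004, -0.001, -1.0]]
ft_force: [0.1, -0.5, 0.2]
grip_width: 0.0551
gripper_force: 0.0
```

>>> jog_arm:
  hand: [0.055,0.055,0.055,0.055,0.055]
  travel:
    - [0.0174,0.0445,0]
    - [0.0174,0.0445,0]
    - [0.0174,0.0445,0]
    - [0.0174,0.0445,0]
    - [0.0174,0.0445,0]
  yaw: [0,0,0,0,0]

```text
time_s: 37.9
position: [0.5656, 0.2342, 0.1896]
tool_rot: [[-0.915, 0.404, -0.0], [0.404, 0.915, -0.0], [0.0, -0.0, -1.0]]
ft_force: [1.2, -0.9, 0.5]
grip_width: 0.0548
gripper_force: 0.0
```

>>> jog_arm:
  hand: [0.055,0.055,0.055,0.055,0.055]
  travel:
    - [0.0174,0.0445,0]
    - [0.0174,0.0445,0]
    - [0,0,0]
    - [0,0,-0.02]
    - [0,0,0]
  yaw: [0,0,0,0,0]

```text
time_s: 38.52
position: [0.5993, 0.3207, 0.1682]
tool_rot: [[-0.915, 0.404, -0.003], [0.404, 0.915, -0.001], [0.003, -0.003, -1.0]]
ft_force: [-0.2, 0.7, -0.3]
grip_width: 0.0551
gripper_force: 0.0
```

>>> jog_arm:
  hand: [0.055,0.055,0.055,0.055,0.033]
  travel:
    - [0,0.001,-0.03]
    - [0,0,-0.015]
    - [0,0,-0.004]
    - [0,0,0]
    - [0,0,0]
  yaw: [0,0,0,0,0]

```text
time_s: 39.15
position: [0.6004, 0.3227, 0.1216]
tool_rot: [[-0.915, 0.404, 0.001], [0.404, 0.915, 0.001], [-0.001, 0.001, -1.0]]
ft_force: [0.9, -0.9, 0.0]
grip_width: 0.0381
gripper_force: 0.0
```

>>> jog_arm:
  hand: [0.0,0.0,0.0,0.0,0.0]
  travel:
    - [0,0,0]
    - [0,0,0]
    - [0,0,0]
    - [0,0,0]
    - [0,0,0]
  yaw: [0,0,0,0,0]

```text
time_s: 39.78
position: [0.6005, 0.3228, 0.1218]
tool_rot: [[-0.915, 0.404, 0.002], [0.404, 0.915, 0.001], [-0.002, 0.001, -1.0]]
ft_force: [-1.1, -0.0, 5.7]
grip_width: 0.0309
gripper_force: 40.1
```

>>> jog_arm:
  hand: [0.0,0.0,0.0,0.0,0.0]
  travel:
    - [0,0,0.015]
    - [0,0,0.035]
    - [-0.0073,-0.0258,0]
    - [-0.012,-0.04,0]
    - [-0.012,-0.04,0]
  yaw: [0,0,0,0,0]

```text
time_s: 40.4
position: [0.5681, 0.2158, 0.171]
tool_rot: [[-0.915, 0.403, -0.0], [0.403, 0.915, -0.0], [0.0, -0.0, -1.0]]
ft_force: [0.6, -0.0, -1.7]
grip_width: 0.0308
gripper_force: 40.1
```

>>> jog_arm:
  hand: [0.0,0.0,0.0,0.0,0.0]
  travel:
    - [-0.012,-0.04,0]
    - [-0.012,-0.04,0]
    - [-0.012,-0.04,0]
    - [-0.006,-0.02,0]
    - [0,0,0]
  yaw: [0,0,0,0,0]

```text
time_s: 41.02
position: [0.5266, 0.0758, 0.1712]
tool_rot: [[-0.914, 0.406, 0.0], [0.406, 0.914, -0.0], [-0.0, 0.0, -1.0]]
ft_force: [-0.3, 0.0, -2.0]
grip_width: 0.031
gripper_force: 40.2
```

>>> jog_arm:
  hand: [0.0,0.0,0.0,0.0,0.0]
  travel:
    - [0,0,-0.02]
    - [0,0,-0.02]
    - [0,0,-0.005]
    - [0,0,0]
    - [0,0,0]
  yaw: [0,0,0,0,0]

```text
time_s: 41.65
position: [0.5272, 0.077, 0.1264]
tool_rot: [[-0.915, 0.404, 0.001], [0.404, 0.915, -0.0], [-0.001, 0.001, -1.0]]
ft_force: [-0.4, 0.2, -1.8]
grip_width: 0.031
gripper_force: 40.1
```

Lower, release, rise, and move off to the left so the cameras see the tray.

>>> jog_arm:
  hand: [0.0,0.0,0.0,0.0,0.0]
  travel:
    - [0,0,-0.003]
    - [0,0,-0.001]
    - [0,0,-0.0006]
    - [0,0,0]
    - [0,0,0]
  yaw: [0,0,0,0,0]

```text
time_s: 42.28
position: [0.5269, 0.0768, 0.1217]
tool_rot: [[-0.915, 0.404, 0.001], [0.404, 0.915, -0.0], [-0.001, 0.0, -1.0]]
ft_force: [-1.8, 0.2, 6.2]
grip_width: 0.0311
gripper_force: 40.9
```

>>> jog_arm:
  hand: [0.04,0.055,0.055,0.055,0.055]
  travel:
    - [0,0,0]
    - [0,0,0]
    - [0,0,0]
    - [0,0,0.03]
    - [0,0,0.05]
  yaw: [0,0,0,0,0]

```text
time_s: 42.9
position: [0.5261, 0.0768, 0.2007]
tool_rot: [[-0.915, 0.404, -0.004], [0.404, 0.915, 0.0], [0.004, -0.001, -1.0]]
ft_force: [0.7, -0.4, 0.2]
grip_width: 0.0551
gripper_force: 0.0
```

>>> jog_arm:
  hand: [0.055,0.055,0.055,0.055,0.055]
  travel:
    - [-0.015,0.045,0.01]
    - [-0.015,0.045,0.01]
    - [-0.015,0.045,0.01]
    - [-0.015,0.045,0.01]
    - [-0.015,0.045,0]
  yaw: [0,0,0,0,0]

```text
time_s: 43.52
position: [0.4513, 0.3034, 0.2418]
tool_rot: [[-0.915, 0.404, 0.002], [0.404, 0.915, 0.001], [-0.001, 0.001, -1.0]]
ft_force: [0.9, 0.5, -1.3]
grip_width: 0.055
gripper_force: 0.0
```

>>> jog_arm:
  hand: [0.055,0.055,0.055,0.055,0.055]
  travel:
    - [-0.02,0.045,0]
    - [-0.02,0.045,0]
    - [-0.02,0.03,0]
    - [0,0,0]
    - [0,0,0]
  yaw: [0,0,0,0,0]

```text
time_s: 44.15
position: [0.392, 0.4214, 0.2409]
tool_rot: [[-0.915, 0.404, 0.0], [0.404, 0.915, -0.0], [-0.0, -0.0, -1.0]]
ft_force: [0.3, -0.4, -0.5]
grip_width: 0.055
gripper_force: 0.0
```

```bash
python3 - <<'E'
from h import *
for n in("scene","top"): cv2.imwrite(f"pics/{n}9.png",env.get_image(n)[:,:,::-1])
f=lambda i:[cv2.imread(f"pics/{n}{i}.png")[s] for n,s in(("scene",np.s_[140:260,190:320]),("top",np.s_[170:260,205:305]))]
cv2.imwrite("pics/fin.png",np.vstack([np.hstack([cv2.resize(x,(400,290)) for x in f(i)]) for i in(0,9)]))
# cap/dark mask shift in the scene and top views, before vs after
for n,w in(("scene",dict(cone=(165,190,212,236),square=(150,176,247,270),round=(166,192,279,300))),("top",dict(cone=(204,222,272,290),square=(220,238,246,263),round=(201,218,220,238)))):
    for k,(a,b,c,d) in w.items():
        r=[]
        for i in(0,9):
            g=cv2.imread(f"pics/{n}{i}.png")[a:b,c:d].max(2); y,x=np.nonzero(g<(45 if n=="scene" else 75)); r.append([x.mean(),y.mean(),len(x)])
        print(n,k,np.subtract(r[1],r[0]).round(2),r[0][2])
E
```

```text
scene cone [ 0.02 -0.03 -1.  ] 223
scene square [-0.17 -0.33 -2.  ] 223
scene round [-0.41 -0.17  2.  ] 240
top cone [-0.03  0.02 -8.  ] 125
top square [ 0.21  0.39 -5.  ] 89
top round [ 0.51  0.18 -2.  ] 97
```

View pics/fin.png

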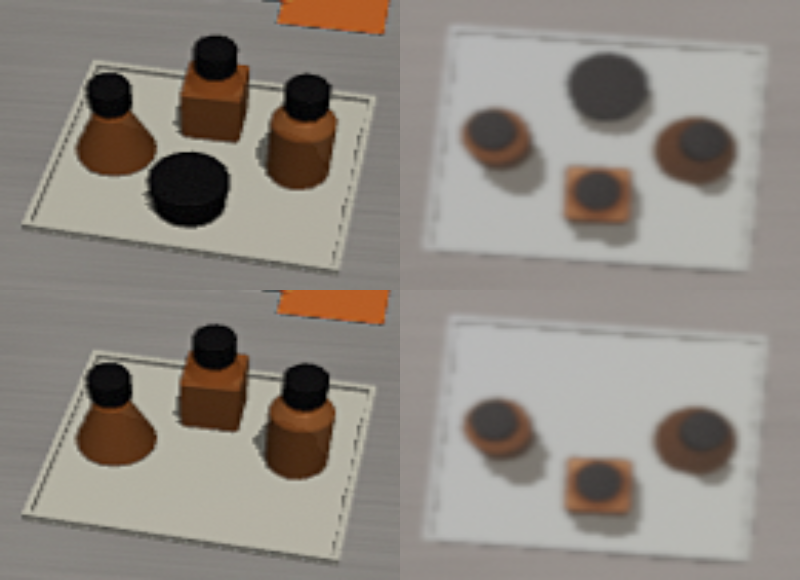

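The before and after crops match: all three bottles are upright and their caps moved at most about 0.55 px (about 1.5 mm). I'll hand the job in.

```bash
python3 -c "
from rig import env
print(env.close_job())"
```

```text
the job is handed in; nothing more can be done
None
```

The job is handed in (no verdict was returned): by the cameras, the tub stands upright within about 2 mm of the pan's centre, and all three bottles are back upright within about 1.5 mm of where they started.

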